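# Take the worn drive coupling off a blender base

## Robot

A 6-joint arm with a two-finger parallel gripper is mounted at the origin on the work surface. World frame = base frame: x ahead of the robot, y to its left, z up, the work surface at z = 0. Lengths are in m, angles in rad, forces in N, time in s.
With the tool pointing down it reaches from about 0.25 to 0.775 m from the base axis. Payload 8.9 kg.
Tool frame: the origin (TCP) lies between the finger pads; the fingertips stand 17 mm ahead of it and the grasp point (between the pads) lies 2 mm behind it (robot.tcp_to_tips is the distance from the TCP to the fingertips, in m); z points along the fingers, y is the line along which they close (so a half turn about z gives the same grasp; the last joint's range is limited). The gripper opens to 85 mm and grips with 20 to 120 N. Pads are 22 mm wide; open, the fingers measure 114 mm over their backs; the gripper's body (76 mm by 85 mm) begins 54 mm behind the grasp point. The pads swing forward as they close: fully open they stand 13 mm farther back than shut.
Start: joints at [0.966, 0.291, -0.153, 1.127, 0, 1.431], TCP at [0.236, 0.469, 0.219] pointing down, gripper open.
Joint ranges: [-2.52, 2.52], [-0.91, 1.74], [-1.3, 1.37], [-1.96, 2.02], [-1.52, 1.47], [-3.14, 3.14]. Speed limits (rad/s): [2.22, 2.22, 2.79, 3.14, 3.14, 3.14].

## Interface

Orientations are given as a unit quaternion [x, y, z, w].
In Python, from rig import robot gives the robot as it stands.
- The arm moves only by the tool play_rows, never from a script. Its argument "plan" is a list of rows, each a list of 3 entries, a list of its own where there are three numbers: the shift along the tool's x, y, z in mm, then the turn, a rotation vector about the tool's x, y, z in degrees, then the closure, from 0 (fully open) to 1 (shut). In form: [[[dx, dy, dz], [wx, wy, wz], grip], ...]. A call has 1 to 10 rows; each row shifts and turns the commanded pose from where the row before left it, along the tool's axes as they then stand; what a row does not reach is not made up. A row lasts 1/8 s, in which the tool goes at most 62.5 mm and 10.7 degrees, less where a joint would pass 70% of its speed; a pose out of reach is approached as far as the arm can. A call with a gripper value outside its range is refused whole. The fingers move at their own pace and stop on an object; "force" is the grip in N (left out, the last holds). Time passes only in rows, so rows that do not move let the fingers close. It gives the time, the measured TCP pose, the force, the opening and the grip force at its end, in the units of the state.
- robot.get_obs(): the state, without advancing time (a new reading comes with each control period).
- robot.grab_frame(name): name is "scene" or "top" or "wrist"; returns a dict with "image" (420x560x3 uint8, red, green, blue), "fx", "fy", "cx", "cy" (pixels), "eye" and "rotation" of the camera in the world; the wrist camera has in their place "T_tool_cam" (4x4, takes a point from camera to tool coordinates, whose origin is the TCP and whose axes are the flange's). Camera axes: x right, y down, z forward; pixel columns grow to the right and rows downward; lengths in m; the calibration is good to about 2 mm. A picture is of the moment at which its call begins: read the wrist's pose just before it. There is no depth.
- robot.finish_job(): hands the job in; it is judged then, once.
Trained networks look in the newest picture that a camera, given by its name, has taken for a name from the list of things; names that differ only in an ending like _2 or _b are one class to them, and where a whole thing is asked for, a point or a joint stands for the part that bears it (a point fixed in the world has none). Each returns a list of dicts, best first, with "p" (0 to 1); they miss things now and then, are a little off and sometimes report something else, mostly with a low value. They report only what shows in the picture. A call takes as long as a camera call. They do not tell look-alikes from the thing itself.
- robot.recognise(camera, label): "location" ([column, row] in pixels, amid what is visible of it).
- robot.cut_out(camera, label): "pixels" (420x560 bool, what is visible of it) and "location" ([column, row] in pixels, amid what is visible of it).
- robot.place_of(camera, label): "location" ([column, row] in pixels: a listed point, or the origin of a listed thing).
The state is a dict: "clock": time; "joint_positions": joint angles; "dq": joint speeds; "joint_efforts": joint torques, N m; "ee_pos": TCP position; "ee_rot": TCP orientation; "ft_force": force on the tool from outside, world axes, zero at the start; "wrist_torque": the same for the moment, N m; "finger_gap": opening from 0.0 (shut) to 1.0 (fully open); "gripper_force": force on a finger pad.
Only numpy, scipy, OpenCV 4.12 (cv2) and the standard library are available. Lean on these libraries where they do the work, as an engineer would, in place of code of your own. Each camera call takes 0.05 s, during which the arm holds its last target. There are 200 camera calls.

## Task

Unscrew the worn black drive coupling from the motor shaft on top of the blender base: it has a left-hand thread, so turn it the way its engraved arrow runs, clockwise seen from above. The shaft has some slack before the spanner on it takes hold; from then on follow the coupling up as it climbs, gently, without pushing or pulling hard on the shaft. When it has come off the thread, lift it clear, lay it gently in the red scrap tray, engraved face up, and let go; leave the blue tray's new coupling, the spool, the jar and the screwdriver alone.

Things in the scene. Friction and masses are not known exactly. Their poses are not given: they have to be found in the camera images.
- blender: ivory blender motor base, jar removed, fixed; round, 180 mm across at the foot, 144 mm at the flat deck on top, deck 150 mm above the bench; origin on the bench under the shaft axis. On the deck: three posts 10 mm high, 63 mm from the axis, and a flat spanner (to 6 mm above the deck) on the shaft, reaching 115 mm out: its handle stops the shaft against a post after unknown slack, up to 1.6 rad
- shaft_top (a point): top end, on the axis, of the threaded shaft stub (20 mm), inside the coupling at first; 41 mm above the deck. The motor's shaft floats up and down on spring washers, 8 N per mm: never pull or push it more than 1 mm (8 N) off its place, as a coupling not followed up while it climbs, or lifted while still threaded, will do. A seal pad at its foot pushes the coupling up (6 N, less as it rises)
- coupling_grip (a point): worn coupling, black plastic, 60 g: knurled flange 44 mm across, 20 mm high (grip here), splined boss 24 mm across, 8 mm high on top. Point on its axis (z up) half-way up the flange. Starts screwed on, underside 24 mm above the deck. Steep left-hand thread, slight play, stays where left. Clockwise: first turns with the shaft (slack), then climbs 3 to 4 mm per rad, off after some 2.3 rad more
- coupling_mark (a point): outer end of the engraved, cream-filled radial index line on the flange's upper face, 21 mm from the axis; its bearing from coupling_grip shows how far the coupling is turned. The rest of that face carries an engraved arrow running clockwise seen from above: the way it comes off. The other way tightens it
- scrap_tray: red open plastic tray for scrap, 150 x 150 x 30 mm, walls 4 mm, floor 4 mm thick, fixed; origin under its centre on the bench, x and y along its sides. Empty. It may lie left or right of the blender; the coupling goes here
- parts_tray: blue tray of the same size for good parts, on the other side; not to be used
- new_coupling_grip (a point): new white coupling of the same outer size lying in the blue tray, leave alone; point half-way up its flange
- spool: solder spool, steel grey, 56 mm across, 48 mm high, standing; origin at the centre of its underside; leave alone
- screw_jar: white jar with a steel cap, 52 mm across, 75 mm high, standing; origin at the centre of its underside; leave alone
- driver_grip (a point): yellow-handled screwdriver lying on the bench beyond the blender; point in the middle of its handle; leave alone
Not all that is in view belongs to the job. Of the things that look like the part that bears coupling_grip, the smaller one is meant.

How it is judged:
By the outcome, as a careful person would: the job done as asked, in the order asked, and still so for the second after the job is handed in, with the robot touching nothing.
It also fails if it takes over 72 s, if anything falls off the work surface, if the arm or the gripper's body presses on something with over 40 N, if the wrist force passes 120 N, or if a joint passes its speed limit or range.

## Working session

There is one attempt and no reset: what is moved stays moved. The work goes in short steps, Python scripts to look and compute and a tool call to move; the robot and the scene stay as the last step left them, time stands still between calls to the robot, and variables do not carry over. Pictures are saved under pics/ and viewed, at most 10 in all, crops included, and the job is handed in when it is done.

Besides the shell and the picture viewer there is one more tool, called after ">>>" by a JSON object that holds its "name" and its "arguments", one argument or row to a line. play_rows: Moves the arm, as the interface text tells. Its arguments: {"type":"object","properties":{"plan":{"type":"array","items":{"type":"array"}},"force":{"type":"number"}},"required":["plan"]}

```bash
ls; mkdir -p pics
cat > h.py <<'E'
import numpy as np, cv2
from rig import robot
from scipy.spatial.transform import Rotation as R
def grab(n,save=None):
    o=robot.get_obs(); f=robot.grab_frame(n)
    if save: cv2.imwrite('pics/'+save,f['image'][:,:,::-1])
    if 'eye' not in f:
        T=np.eye(4);T[:3,:3]=R.from_quat(o['ee_rot']).as_matrix();T[:3,3]=o['ee_pos']
        T=T@np.array(f['T_tool_cam']); f['eye']=T[:3,3]; f['rotation']=T[:3,:3]
    f['eye']=np.array(f['eye']);f['rotation']=np.array(f['rotation'])
    return f
def onz(f,px,z):
    d=f['rotation']@np.array([(px[0]-f['cx'])/f['fx'],(px[1]-f['cy'])/f['fy'],1])
    return f['eye']+d*(z-f['eye'][2])/d[2]
def proj(f,p):
    c=f['rotation'].T@(np.array(p)-f['eye']); return np.array([f['fx']*c[0]/c[2]+f['cx'],f['fy']*c[1]/c[2]+f['cy']])
E
cat > a.py <<'E'
from h import *
o=robot.get_obs();print({k:np.round(v,3) for k,v in o.items()})
Z={'blender':0,'shaft_top':.191,'coupling_grip':.184,'coupling_mark':.194,'scrap_tray':0,'parts_tray':0,'new_coupling_grip':.014,'spool':0,'screw_jar':0,'driver_grip':.012}
for c in('top','scene'):
    f=grab(c,c+'1.png');print(c,f['eye'])
    for l,z in Z.items():
        for r in robot.place_of(c,l)[:3]:
            if r['p']>.15: print(l,round(r['p'],2),np.round(r['location']),np.round(onz(f,r['location'],z),3))
E
python3 a.py
```

```text
pics
{'clock': np.float64(0.0), 'joint_positions': array([ 0.966,  0.291, -0.154,  1.127, -0.   ,  1.432]), 'dq': array([-0.001,  0.   ,  0.001,  0.001,  0.   , -0.001]), 'joint_efforts': array([ 1.0000e-03, -5.3714e+01,  3.3137e+01,  1.6000e-02, -0.0000e+00,
        0.0000e+00]), 'ee_pos': array([0.236, 0.469, 0.218]), 'ee_rot': array([ 0.231,  0.973, -0.001, -0.   ]), 'ft_force': array([-0.037,  1.337,  0.666]), 'wrist_torque': array([-0.03 , -0.062, -0.051]), 'gripper_force': np.float64(0.0), 'finger_gap': np.float64(1.0)}
top [0.43986687 0.02167671 1.26334067]Traceback (most recent call last):
  File "a.py", line 8, in <module>
    if r['p']>.15: print(l,round(r['p'],2),np.round(r['location']),np.round(onz(f,r['location'],z),3))
                                                                            ~~~^^^^^^^^^^^^^^^^^^^
  File "h.py", line 13, in onz
    d=f['rotation']@np.array([(px[0]-f['cx'])/f['fx'],(px[1]-f['cy'])/f['fy'],1])
      ~~~~~~~~~~~~~^~~~~~~~~~~~~~~~~~~~~~~~~~~~~~~~~~~~~~~~~~~~~~~~~~~~~~~~~~~~~~
ValueError: matmul: Input operand 1 has a mismatch in its core dimension 0, with gufunc signature (n?,k),(k,m?)->(n?,m?) (size 3 is different from 4)
```

```bash
sed -i "s/;f\['rotation'\]=np.array(f\['rotation'\])/;r=np.array(f['rotation']);f['rotation']=R.from_quat(r).as_matrix() if r.shape==(4,) else r/" h.py; python3 a.py; python3 -c "
from h import *
print(robot.grab_frame('top')['rotation'])"
```

```text
{'clock': np.float64(0.1), 'joint_positions': array([ 0.966,  0.291, -0.154,  1.127,  0.   ,  1.432]), 'dq': array([-0.002, -0.001,  0.001, -0.001, -0.   , -0.   ]), 'joint_efforts': array([ 1.0000e-03, -5.3798e+01,  3.3192e+01,  9.0000e-03, -0.0000e+00,
       -0.0000e+00]), 'ee_pos': array([0.236, 0.469, 0.218]), 'ee_rot': array([ 0.231,  0.973, -0.001, -0.   ]), 'ft_force': array([-0.147,  0.149,  0.566]), 'wrist_torque': array([-0.   ,  0.026, -0.009]), 'gripper_force': np.float64(0.0), 'finger_gap': np.float64(0.997)}
top [0.43986687 0.02167671 1.26334067]
blender 0.63 [304. 243.] [ 0.56  -0.042  0.   ]
shaft_top 0.62 [308. 239.] [ 0.552 -0.039  0.191]
coupling_grip 0.89 [308. 236.] [ 0.558 -0.04   0.184]
coupling_grip 0.87 [227. 215.] [0.603 0.13  0.184]
coupling_mark 0.79 [225. 198.] [0.638 0.135 0.194]
coupling_mark 0.27 [309. 234.] [ 0.56  -0.042  0.194]
scrap_tray 0.69 [416. 288.] [ 0.449 -0.313  0.   ]
parts_tray 0.69 [149. 283.] [0.464 0.336 0.   ]
spool 0.82 [396. 168.] [ 0.75  -0.275  0.   ]
screw_jar 0.97 [189. 167.] [0.752 0.247 0.   ]
driver_grip 0.62 [307. 158.] [ 0
[... 224 characters left out ...]
rip 0.8 [308. 224.] [0.726 0.007 0.184]
coupling_grip 0.57 [239. 202.] [ 0.561 -0.037  0.184]
coupling_mark 0.77 [244. 200.] [ 0.572 -0.034  0.194]
coupling_mark 0.57 [317. 227.] [0.751 0.003 0.194]
coupling_mark 0.27 [238. 203.] [ 0.568 -0.051  0.194]
scrap_tray 0.91 [132. 297.] [ 0.448 -0.308 -0.   ]
scrap_tray 0.17 [239. 205.] [0.428 0.091 0.   ]
parts_tray 0.87 [297. 172.] [0.47  0.325 0.   ]
new_coupling_grip 0.64 [296. 162.] [0.444 0.35  0.014]
new_coupling_grip 0.44 [244. 203.] [0.446 0.096 0.014]
spool 0.59 [239. 365.] [ 0.76 -0.27  0.  ]
screw_jar 0.93 [357. 224.] [0.742 0.244 0.   ]
driver_grip 0.9 [306. 302.] [ 0.784 -0.062  0.012]
[-0.70461051  0.70545238 -0.05933441  0.04837756]
```

View pics/top1.png

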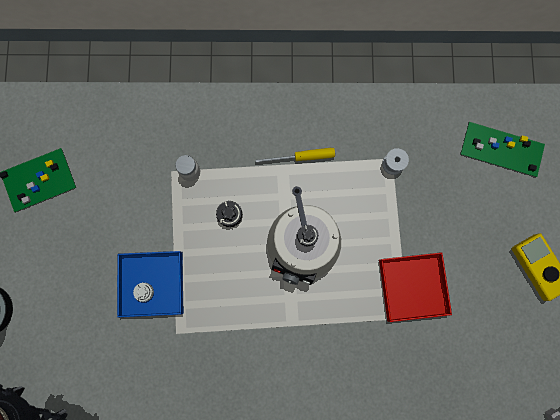

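View pics/scene1.png

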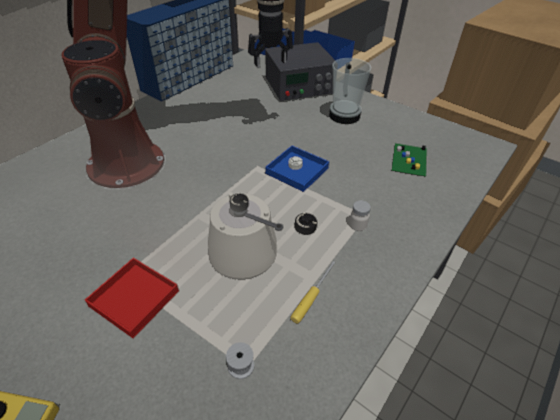

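Candidates for the coupling in the top view are the black one on the blender (308,236), the larger black one loose on the bench (229,214) and the white one in the blue tray (143,292). I choose the one on the blender shaft at about (0.560,-0.040). The red tray is on the right at (416,288). The spanner handle points to +x. I'm going above it now.

>>> {"name": "play_rows", "arguments": {
  "plan": [
    [[-52, -31, -8], [0, 0, 0], 0],
    [[-52, -31, -8], [0, 0, 0], 0],
    [[-52, -31, -8], [0, 0, 0], 0],
    [[-52, -31, -8], [0, 0, 0], 0],
    [[-52, -31, -8], [0, 0, 0], 0],
    [[-52, -31, -8], [0, 0, 0], 0],
    [[-52, -31, -8], [0, 0, 0], 0],
    [[-52, -31, -8], [0, 0, 0], 0],
    [[-52, -31, -8], [0, 0, 0], 0],
    [[-50, -29, -8], [0, 0, 0], 0]
  ]
}}

```text
clock: 2.5
ee_pos: [0.5611, -0.0408, 0.2991]
ee_rot: [0.231, 0.973, 0.0, 0.0]
ft_force: [0.6, 1.5, 0.2]
finger_gap: 1.005
gripper_force: 0.0
```

>>> {"name": "play_rows", "arguments": {
  "plan": [
    [[0, 0, 0], [0, 0, -10], 0],
    [[0, 0, 0], [0, 0, -10], 0],
    [[0, 0, 0], [0, 0, -10], 0],
    [[0, 0, 0], [0, 0, -10], 0],
    [[0, 0, 0], [0, 0, -10], 0],
    [[0, 0, 0], [0, 0, -10], 0],
    [[0, 0, 0], [0, 0, -10], 0],
    [[0, 0, 0], [0, 0, -10], 0],
    [[0, 0, 0], [0, 0, -10], 0],
    [[0, 0, 0], [0, 0, -10], 0]
  ]
}}

```text
clock: 3.75
ee_pos: [0.5603, -0.0388, 0.2988]
ee_rot: [-0.599, 0.801, 0.0, -0.0]
ft_force: [0.6, -0.2, -0.7]
finger_gap: 1.003
gripper_force: 0.0
```

>>> {"name": "play_rows", "arguments": {
  "plan": [
    [[0, 0, 0], [0, 0, -10], 0],
    [[0, 0, 0], [0, 0, -10], 0],
    [[0, 0, 0], [0, 0, -10], 0],
    [[0, 0, 0], [0, 0, -10], 0],
    [[0, 0, 0], [0, 0, -10], 0],
    [[0, 0, 0], [0, 0, -10], 0],
    [[0, 0, 0], [0, 0, -10], 0],
    [[0, 0, 0], [0, 0, -10], 0],
    [[0, 0, 0], [0, 0, -10], 0],
    [[0, 0, 0], [0, 0, 0], 0]
  ]
}}

```text
clock: 5.0
ee_pos: [0.5603, -0.0388, 0.2988]
ee_rot: [0.989, -0.146, -0.0, 0.0]
ft_force: [0.2, 0.1, 0.8]
finger_gap: 0.998
gripper_force: 0.0
```

```bash
cat > b.py <<'E'
import sys
from h import *
n=sys.argv[1]
o=robot.get_obs();print({k:np.round(o[k],3).tolist() for k in('clock','joint_positions','ee_pos','ee_rot','ft_force','wrist_torque')},robot.tcp_to_tips)
T=R.from_quat(o['ee_rot']).as_matrix()
f=grab('wrist',n)
for l,z in (('shaft_top',.191),('coupling_grip',.184),('coupling_mark',.194)):
    for r in robot.place_of('wrist',l)[:2]:
        p=onz(f,r['location'],z);print(l,round(r['p'],2),np.round(r['location']),np.round(p,4),'tool mm',np.round(T.T@(p-o['ee_pos'])*1000,1))
for r in robot.cut_out('wrist','coupling_grip')[:2]:
    m=r['pixels'].astype(np.uint8);c,_=cv2.findContours(m,0,2);c=max(c,key=cv2.contourArea)
    e=cv2.fitEllipse(c);p=onz(f,e[0],.190);print('ellipse',np.round(e[0]),np.round(e[1]),np.round(p,4),'tool mm',np.round(T.T@(p-o['ee_pos'])*1000,1),
     'diam mm',np.round(np.array(e[1])/f['fx']*(f['eye'][2]-.194)*1000,1))
E
python3 b.py w1.png
```

```text
{'clock': 5.0, 'joint_positions': [-0.199, 0.335, 0.118, 1.354, -0.0, -3.048], 'ee_pos': [0.56, -0.039, 0.299], 'ee_rot': [0.989, -0.146, -0.0, 0.0], 'ft_force': [0.211, 0.101, 0.777], 'wrist_torque': [-0.003, 0.068, -0.006]} 0.017
coupling_grip 0.71 [285. 201.] [ 0.5584 -0.039   0.184 ] tool mm [ -1.7   0.8 114.8]
coupling_grip 0.64 [138. 156.] [0.6285 0.0642 0.184 ] tool mm [  35.6 -118.3  114.8]
coupling_mark 0.96 [273. 182.] [ 0.5785 -0.0347  0.194 ] tool mm [ 16.3  -9.1 104.8]
coupling_mark 0.9 [118. 140.] [0.6446 0.0693 0.194 ] tool mm [  49.6 -127.8  104.8]
ellipse [286. 202.] [53. 56.] [ 0.5588 -0.0401  0.19  ] tool mm [ -1.    1.6 108.8] diam mm [41.5 43.6]
ellipse [137. 157.] [50. 56.] [0.6281 0.0628 0.19  ] tool mm [  35.7 -116.9  108.8] diam mm [38.9 43.7]
```

View pics/w1.png

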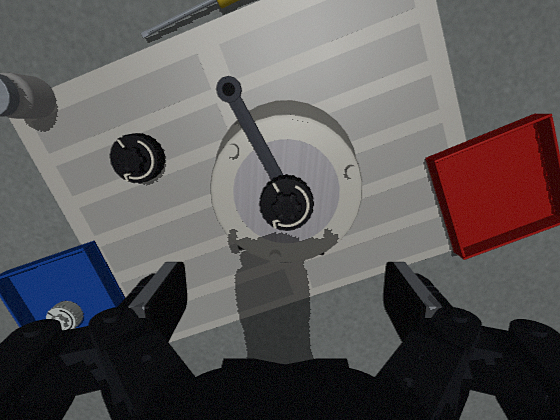

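The wrist picture shows the coupling on the shaft at (286,202) with its mark at (273,182). The handle ends at (228,90), posts are at (235,150) and (350,172), and the larger loose coupling is at (137,157). The clockwise slack runs until the handle meets the post at (350,172), roughly 1.4 rad. I'll descend and take a closer look.

>>> {"name": "play_rows", "arguments": {
  "plan": [
    [[-1, 1, 20], [0, 0, 0], 0],
    [[0, 0, 20], [0, 0, 0], 0],
    [[0, 0, 20], [0, 0, 0], 0.0],
    [[0, 0, 0], [0, 0, 0], 0]
  ]
}}

```text
clock: 5.75
ee_pos: [0.5581, -0.0393, 0.2377]
ee_rot: [0.989, -0.146, -0.001, -0.0]
ft_force: [0.6, 0.3, -0.1]
finger_gap: 0.997
gripper_force: 0.0
```

```bash
python3 b.py w2.png
```

```text
{'clock': 5.75, 'joint_positions': [-0.201, 0.35, -0.019, 1.204, -0.0, -3.05], 'ee_pos': [0.558, -0.039, 0.238], 'ee_rot': [0.989, -0.146, -0.001, -0.0], 'ft_force': [0.618, 0.287, -0.073], 'wrist_torque': [-0.017, -0.024, -0.018]} 0.017
coupling_grip 0.72 [285. 222.] [ 0.5575 -0.0394  0.184 ] tool mm [-0.4  0.3 53.7]
coupling_grip 0.71 [116. 165.] [0.6243 0.0516 0.184 ] tool mm [  37.3 -106.1   53.6]
coupling_mark 0.76 [ 87. 144.] [0.6408 0.0571 0.194 ] tool mm [  51.5 -116.2   43.5]
coupling_mark 0.65 [270. 199.] [ 0.5778 -0.0359  0.194 ] tool mm [18.  -8.9 43.7]
ellipse [285. 222.] [69. 71.] [ 0.5592 -0.0399  0.19  ] tool mm [ 1.3  0.3 47.7] diam mm [41.6 42.5]
ellipse [112. 162.] [57. 66.] [0.6269 0.0496 0.19  ] tool mm [  40.4 -105.    47.6] diam mm [33.9 39.4]
```

View pics/w2.png

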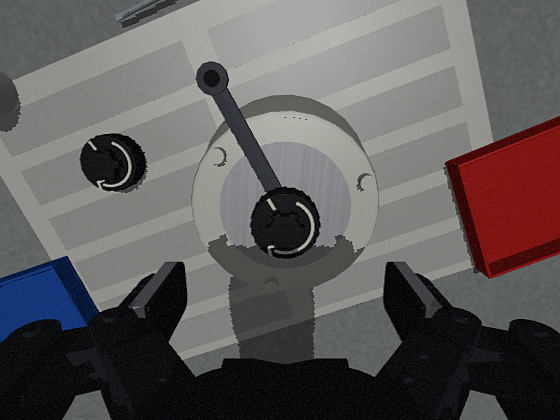

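The closer view shows the coupling at (285,222), midway between the fingers (about 155–187 and 385–435). It is the smaller one on the shaft, with cream index line and clockwise arrow. It is centred within about 1 mm, so I'll go down to the flange and grip.

>>> {"name": "play_rows", "arguments": {
  "plan": [
    [[0, 0, 16], [0, 0, 0], 0],
    [[0, 0, 16], [0, 0, 0], 0],
    [[0, 0, 15], [0, 0, 0], 0.0],
    [[0, 0, 0], [0, 0, 0], 0.3],
    [[0, 0, 0], [0, 0, 0], 0.4],
    [[0, 0, 0], [0, 0, 0], 0.4]
  ],
  "force": 40
}}

```text
clock: 6.75
ee_pos: [0.5595, -0.0395, 0.1925]
ee_rot: [0.989, -0.145, 0.001, 0.0]
ft_force: [-0.1, 0.1, 0.4]
finger_gap: 0.597
gripper_force: 0.0
```

>>> {"name": "play_rows", "arguments": {
  "plan": [
    [[0, 0, 0], [0, 0, 0], 0.6],
    [[0, 0, 0], [0, 0, 0], 0.7],
    [[0, 0, 0], [0, 0, 0], 0.7],
    [[0, 0, 0], [0, 0, 0], 0.7]
  ],
  "force": 40
}}

```text
clock: 7.25
ee_pos: [0.559, -0.0394, 0.1918]
ee_rot: [0.989, -0.145, 0.0, -0.0]
ft_force: [0.4, -0.5, -0.5]
finger_gap: 0.296
gripper_force: 0.0
```

```bash
python3 b.py w3.png
```

```text
{'clock': 7.25, 'joint_positions': [-0.201, 0.374, -0.106, 1.091, 0.0, -3.051], 'ee_pos': [0.559, -0.039, 0.192], 'ee_rot': [0.989, -0.145, 0.0, -0.0], 'ft_force': [0.378, -0.458, -0.535], 'wrist_torque': [0.015, -0.034, 0.018]} 0.017
coupling_grip 0.76 [283. 248.] [ 0.5592 -0.0391  0.184 ] tool mm [ 0.  -0.4  7.8]
coupling_grip 0.66 [ 88. 170.] [0.6263 0.0415 0.184 ] tool mm [ 41.2 -96.8   7.8]
coupling_mark 0.88 [ 60. 147.] [0.6395 0.0426 0.194 ] tool mm [  53.5 -101.7   -2.2]
coupling_mark 0.64 [263. 224.] [ 0.5781 -0.0347  0.194 ] tool mm [ 16.9 -10.   -2.2]
ellipse [ 89. 169.] [64. 75.] [0.6267 0.0367 0.19  ] tool mm [ 43.  -92.4   1.8] diam mm [29.6 34.7]
ellipse [284. 251.] [83. 91.] [ 0.56   -0.0399  0.19  ] tool mm [1.1 0.2 1.8] diam mm [38.4 42.1]
```

View pics/w3.png

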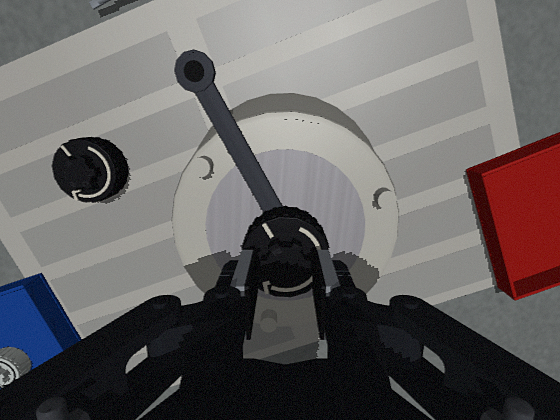

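Run:
```python
from h import *
o=robot.get_obs();print(o['finger_gap'],o['gripper_force'],o['ee_pos'])
T=R.from_quat(o['ee_rot']).as_matrix()
f=grab('wrist');print(f['fx'],T.T@(f['eye']-o['ee_pos']))
for z in (0,17):
  for y in (-22,-12.5,12.5,22):
    for x in (-11,11): print((x,y,z),np.round(proj(f,o['ee_pos']+T@np.array([x,y,z])/1000)))
im=f['image'][190:360,180:390];cv2.imwrite('pics/w4.png',np.clip(cv2.resize(im,None,fx=3.5,fy=3.5,interpolation=cv2.INTER_CUBIC)[:,:,::-1].astype(float)*2,0,255))
```

```text
0.29596436984085844 0.0 [ 0.55901071 -0.03944028  0.19179347]
331.34521995666375 [ 0.06683402  0.00025644 -0.15494524]
(-11, -22, 0) [241. 274.]
(11, -22, 0) [240. 233.]
(-11, -12.5, 0) [260. 274.]
(11, -12.5, 0) [259. 233.]
(-11, 12.5, 0) [308. 274.]
(11, 12.5, 0) [309. 233.]
(-11, 22, 0) [327. 274.]
(11, 22, 0) [328. 233.]
(-11, -22, 17) [245. 260.]
(11, -22, 17) [244. 223.]
(-11, -12.5, 17) [262. 260.]
(11, -12.5, 17) [261. 223.]
(-11, 12.5, 17) [306. 260.]
(11, 12.5, 17) [307. 223.]
(-11, 22, 17) [323. 260.]
(11, 22, 17) [324. 223.][ WARN:0@0.459] global loadsave.cpp:1063 imwrite_ Unsupported depth image for selected encoder is fallbacked to CV_8U.
```

View pics/w4.png

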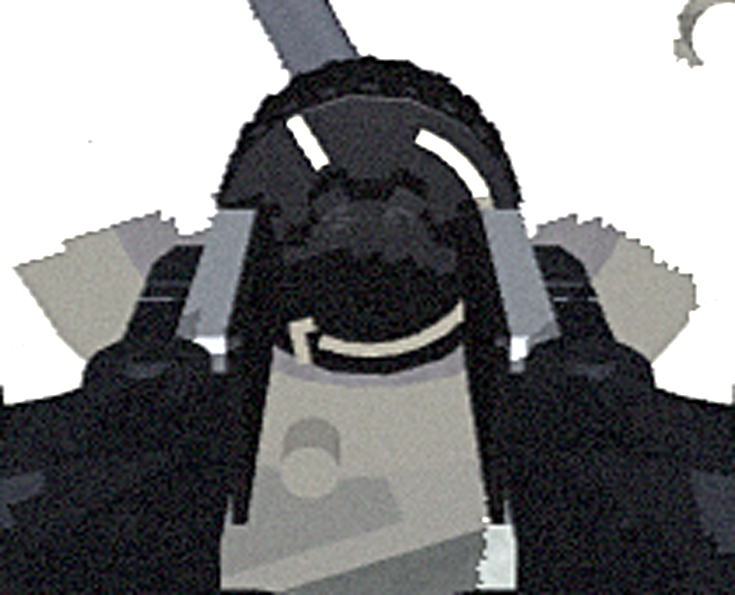

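The fingers are shut to about 25 mm around the boss without contact, and the index line at crop (305,140) is uncovered. So the tips really sit above the flange, shorter than I assumed. I'll reopen, go down partway and look again.

>>> {"name": "play_rows", "arguments": {
  "plan": [
    [[0, 0, 0], [0, 0, 0], 0.3],
    [[0, 0, 0], [0, 0, 0], 0.3],
    [[0, 0, 0], [0, 0, 0], 0.3],
    [[0, 0, 6], [0, 0, 0], 0.3],
    [[0, 0, 6], [0, 0, 0], 0.3],
    [[0, 0, 0], [0, 0, 0], 0.3]
  ]
}}

```text
clock: 8.3
ee_pos: [0.5585, -0.0393, 0.179]
ee_rot: [0.989, -0.145, -0.001, -0.0]
ft_force: [-0.4, -0.4, -0.3]
finger_gap: 0.699
gripper_force: 0.0
```

Run:
```python
from h import *
o=robot.get_obs();print(o['finger_gap'],o['gripper_force'],o['ee_pos'])
T=R.from_quat(o['ee_rot']).as_matrix()
f=grab('wrist')
g=o['finger_gap']*42.5
for z in (-20,0,17):
    print(z,[np.round(proj(f,o['ee_pos']+T@np.array([x,y,z])/1000)) for y in(-g,g) for x in (-11,11)])
s=grab('scene');c=proj(s,o['ee_pos']).astype(int);print('scene tcp',c,[proj(s,o['ee_pos']-[0,0,z]) for z in(.017,-.02)])
a=cv2.convertScaleAbs(f['image'][180:380,130:440],alpha=1.6);a=cv2.resize(a,(620,400))
b=cv2.resize(cv2.convertScaleAbs(s['image'][c[1]-50:c[1]+50,c[0]-22:c[0]+22],alpha=1.6),(176,400),interpolation=cv2.INTER_CUBIC)
cv2.imwrite('pics/w5.png',np.hstack([a,b])[:,:,::-1])
```

```text
0.6992905469366343 0.0 [ 0.55852018 -0.03933565  0.17902383]
-20 [array([219., 294.]), array([216., 249.]), array([349., 294.]), array([352., 249.])]
0 [array([226., 274.]), array([224., 233.]), array([342., 274.]), array([344., 233.])]
17 [array([231., 260.]), array([230., 223.]), array([337., 260.]), array([339., 223.])]
scene tcp [238 203] [array([238.61023402, 208.74500732]), array([237.70031681, 197.19199375])]
```

View pics/w5.png

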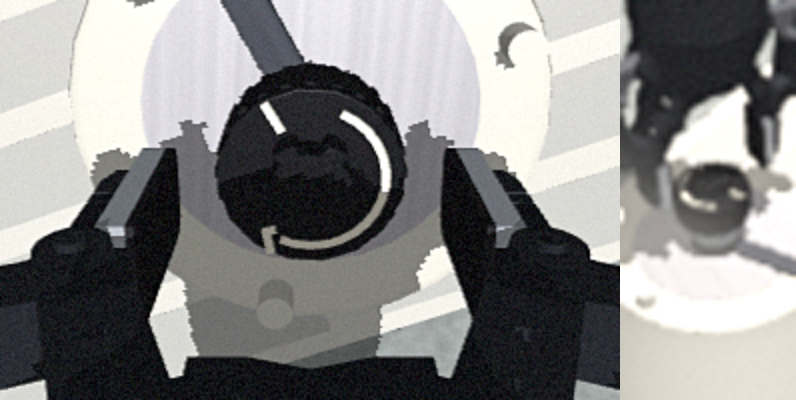

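The wrist crop shows the pads' lower edges at about (217,255)-(219,295). That matches a tip plane about 20 mm behind the TCP. The scene crop agrees: the fingertip ends just above the flange top. So the tips are at about z 0.199 now, and they need to go about 22 mm lower.

>>> {"name": "play_rows", "arguments": {
  "plan": [
    [[0, 0, 6], [0, 0, 0], 0.3],
    [[0, 0, 6], [0, 0, 0], 0.3],
    [[0, 0, 5], [0, 0, 0], 0.3],
    [[0, 0, 3], [0, 0, 0], 0.3],
    [[0, 0, 0], [0, 0, 0], 0.3]
  ]
}}

```text
clock: 9.02
ee_pos: [0.5589, -0.0394, 0.1595]
ee_rot: [0.989, -0.145, -0.0, -0.0]
ft_force: [-0.3, -0.5, 0.0]
finger_gap: 0.698
gripper_force: 0.0
```

Run:
```python
from h import *
o=robot.get_obs();print(o['finger_gap'],o['ft_force'],o['ee_pos'])
T=R.from_quat(o['ee_rot']).as_matrix()
f=grab('wrist')
for r in robot.place_of('wrist','coupling_grip')[:2]: print(r, T.T@(onz(f,r['location'],.184)-o['ee_pos']))
print([np.round(proj(f,o['ee_pos']+T@np.array([x,y,-.02]))) for y in(-.03,.03) for x in (-.011,.011)])
s=grab('scene');p=o['ee_pos']+T@np.array([0,.03,-.02]);q=o['ee_pos']+T@np.array([0,-.03,-.02]);print(proj(s,p),proj(s,q))
a=cv2.convertScaleAbs(f['image'][180:380,130:440],alpha=1.6);a=cv2.resize(a,(500,400))
c=proj(s,o['ee_pos']).astype(int);print(c)
b=cv2.resize(cv2.convertScaleAbs(s['image'][c[1]-50:c[1]+30,c[0]-30:c[0]+30],alpha=1.4),(300,400),interpolation=cv2.INTER_CUBIC)
cv2.imwrite('pics/w6.png',np.hstack([a,b])[:,:,::-1])
```

```text
0.6976408597132013 [-0.2792132  -0.50962797  0.03010484] [ 0.5588605  -0.03939999  0.15951502]
{'location': [73.0, 172.8], 'p': 0.7} [ 0.04532042 -0.0836378  -0.02451227]
{'location': [285.0, 279.0], 'p': 0.69} [-0.00114589  0.00043143 -0.02448439]
[array([218., 294.]), array([215., 249.]), array([350., 294.]), array([353., 249.])]
[227.04303239 208.43395439] [249.2216564  198.58236021]
[238 209]
```

View pics/w6.png

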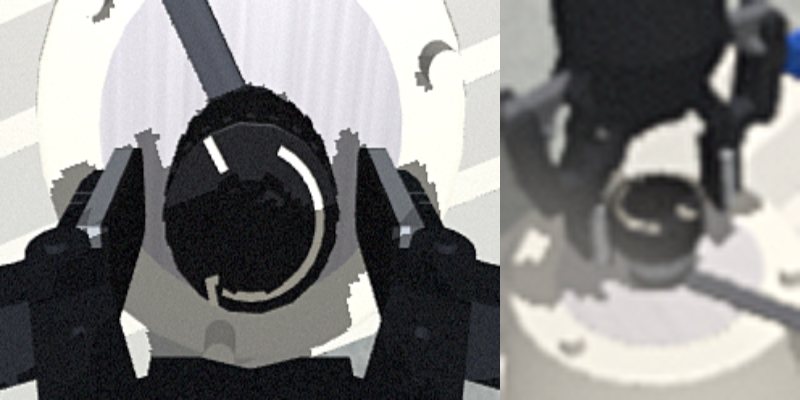

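The tips now flank the flange on both sides (scene pixels about (256,200) and (227,211)), so I'll close.

>>> {"name": "play_rows", "arguments": {
  "plan": [
    [[0, 0, 0], [0, 0, 0], 0.45],
    [[0, 0, 0], [0, 0, 0], 0.6],
    [[0, 0, 0], [0, 0, 0], 0.6],
    [[0, 0, 0], [0, 0, 0], 0.6]
  ],
  "force": 40
}}

```text
clock: 9.68
ee_pos: [0.5591, -0.0395, 0.16]
ee_rot: [0.989, -0.145, 0.0, 0.0]
ft_force: [-0.6, -1.0, 2.4]
finger_gap: 0.501
gripper_force: 40.4
```

>>> {"name": "play_rows", "arguments": {
  "plan": [
    [[0, 0, 0], [0, 0, 6], 0.6],
    [[0, 0, 0], [0, 0, 6], 0.6],
    [[0, 0, 0], [0, 0, 6], 0.6],
    [[0, 0, 0], [0, 0, 6], 0.6],
    [[0, 0, 0], [0, 0, 6], 0.6]
  ]
}}

```text
clock: 10.3
ee_pos: [0.5592, -0.0395, 0.1599]
ee_rot: [0.917, -0.398, 0.0, -0.0]
ft_force: [-0.1, -0.6, 2.4]
finger_gap: 0.499
gripper_force: 40.5
```

```bash
cat > s.py <<'E'
from h import *
fs=[];ts=[]
for i in range(4):
    robot.grab_frame('wrist') if i==0 else robot.grab_frame('top')
    o=robot.get_obs();fs.append(o['ft_force']);ts.append(o['wrist_torque'])
print('F',np.round(np.mean(fs,0),2),'T',np.round(np.mean(ts,0),3),'z',o['ee_pos'].round(5) if hasattr(o['ee_pos'],'round') else o['ee_pos'],'q6',o['joint_positions'][5],'gap',o['finger_gap'],o['clock'])
f=grab('wrist');T=R.from_quat(o['ee_rot']).as_matrix()
for r in robot.place_of('wrist','coupling_mark')[:2]:
    p=onz(f,r['location'],.194);v=p-np.array([.559,-.0395,.194]);u=T.T@(p-o['ee_pos'])
    print('mark',round(r['p'],2),np.round(r['location']),'world deg',np.degrees(np.arctan2(v[1],v[0])).round(1),'tool deg',np.degrees(np.arctan2(u[1],u[0])).round(1),'r',np.hypot(v[0],v[1]).round(4))
E
python3 s.py
```

```text
F [ 0.54 -0.68  2.76] T [-0.183 -0.006 -0.027] z [ 0.55919 -0.03949  0.15991] q6 -2.53004292171905 gap 0.5016871289175198 10.5
mark 0.96 [258. 249.] world deg -17.3 tool deg -29.1 r 0.0199
mark 0.6 [ 70. 268.] world deg 37.4 tool deg -84.0 r 0.0851
```

>>> {"name": "play_rows", "arguments": {
  "plan": [
    [[0, 0, -0.3], [0, 0, 6], 0.6],
    [[0, 0, 0], [0, 0, 6], 0.6],
    [[0, 0, 0], [0, 0, 6], 0.6],
    [[0, 0, 0], [0, 0, 6], 0.6],
    [[0, 0, 0], [0, 0, 0], 0.6]
  ]
}}

```text
clock: 11.22
ee_pos: [0.5592, -0.0395, 0.1601]
ee_rot: [0.816, -0.578, 0.0, -0.0]
ft_force: [1.6, -1.1, -0.1]
finger_gap: 0.504
gripper_force: 40.4
```

```bash
python3 s.py
```

```text
F [ 1.76 -0.94  1.39] T [-0.137 -0.334  0.03 ] z [ 0.55921 -0.03944  0.16014] q6 -2.11078898744406 gap 0.5059033624148319 11.425
mark 0.58 [259. 250.] world deg -43.2 tool deg -26.9 r 0.0192
```

>>> {"name": "play_rows", "arguments": {
  "plan": [
    [[0, 0, 0], [0, 0, 5], 0.6],
    [[0, 0, 0], [0, 0, 5], 0.6],
    [[0, 0, 0], [0, 0, 0], 0.6]
  ]
}}

```text
clock: 11.9
ee_pos: [0.5593, -0.0395, 0.1602]
ee_rot: [0.763, -0.647, 0.0, -0.0]
ft_force: [2.5, -0.6, 0.6]
finger_gap: 0.499
gripper_force: 40.4
```

```bash
python3 s.py
```

```text
F [ 2.92 -0.28  1.43] T [-0.121 -0.585  0.004] z [ 0.55923 -0.03946  0.16017] q6 -1.9358153070875 gap 0.5004540769550004 12.1
mark 0.92 [259. 249.] world deg -54.4 tool deg -25.7 r 0.0201
mark 0.54 [158. 359.] world deg 41.5 tool deg -122.2 r 0.0633
```

>>> {"name": "play_rows", "arguments": {
  "plan": [
    [[0, 0, 0], [0, 0, 5], 0.6],
    [[0, 0, 0], [0, 0, 5], 0.6],
    [[0, 0, 0], [0, 0, 0], 0.6]
  ]
}}

```text
clock: 12.58
ee_pos: [0.5592, -0.0395, 0.1602]
ee_rot: [-0.703, 0.711, -0.0, 0.0]
ft_force: [3.3, 0.3, 1.8]
finger_gap: 0.499
gripper_force: 40.4
```

>>> {"name": "play_rows", "arguments": {
  "plan": [
    [[0, 0, 0], [0, 0, 4], 0.6],
    [[0, 0, 0], [0, 0, 4], 0.6],
    [[0, 0, 0], [0, 0, 0], 0.6]
  ]
}}

```text
clock: 12.95
ee_pos: [0.5593, -0.0395, 0.1602]
ee_rot: [-0.652, 0.758, -0.0, 0.0]
ft_force: [2.7, -0.3, 0.9]
finger_gap: 0.506
gripper_force: 40.5
```

```bash
python3 s.py
```

```text
F [ 4.22 -0.53  1.23] T [-0.15  -0.901 -0.   ] z [ 0.55924 -0.03946  0.16019] q6 -1.6218631586564813 gap 0.5016488014899789 13.15
```

>>> {"name": "play_rows", "arguments": {
  "plan": [
    [[0, -0.3, 0], [0, 0, 4], 0.6],
    [[0, 0, 0], [0, 0, 4], 0.6],
    [[0, 0, 0], [0, 0, 0], 0.6]
  ]
}}

```text
clock: 13.62
ee_pos: [0.5589, -0.0394, 0.1601]
ee_rot: [-0.597, 0.802, 0.0, -0.0]
ft_force: [1.2, -0.2, 2.0]
finger_gap: 0.501
gripper_force: 40.6
```

```bash
python3 s.py
```

```text
F [1.59 0.35 2.57] T [-0.001 -0.272 -0.007] z [ 0.55897 -0.03939  0.16003] q6 -1.4816905629181436 gap 0.5066445352050838 13.825
mark 0.79 [257. 249.] world deg -79.8 tool deg -26.8 r 0.0208
```

>>> {"name": "play_rows", "arguments": {
  "plan": [
    [[0, 0, 0], [0, 0, 3], 0.6],
    [[0, 0, 0], [0, 0, 3], 0.6],
    [[0, 0, 0], [0, 0, 0], 0.6]
  ]
}}

```text
clock: 14.3
ee_pos: [0.5589, -0.0394, 0.1601]
ee_rot: [-0.555, 0.832, 0.0, -0.0]
ft_force: [-0.6, 0.2, 2.6]
finger_gap: 0.507
gripper_force: 40.7
```

```bash
python3 s.py
```

```text
F [-1.16  0.17  3.22] T [ 0.06   0.245 -0.003] z [ 0.55894 -0.03943  0.16002] q6 -1.3766505390080324 gap 0.5030098362486874 14.5
mark 0.69 [260. 249.] world deg -88.8 tool deg -23.9 r 0.0205
```

>>> {"name": "play_rows", "arguments": {
  "plan": [
    [[0, 0, 0], [0, 0, 3], 0.6],
    [[0, 0, 0], [0, 0, 3], 0.6],
    [[0, 0, 0], [0, 0, 0], 0.6]
  ]
}}

```text
clock: 14.98
ee_pos: [0.5594, -0.0395, 0.1601]
ee_rot: [-0.51, 0.86, -0.0, 0.0]
ft_force: [-0.3, 1.0, 3.1]
finger_gap: 0.504
gripper_force: 40.7
```

```bash
echo "cv2.imwrite('pics/last.png',f['image'][:,:,::-1])" >> s.py; python3 s.py
```

```text
F [-0.32  0.17  3.59] T [ 0.038  0.067 -0.023] z [ 0.55941 -0.03951  0.16015] q6 -1.271890357501357 gap 0.5055294897435465 15.175
mark 0.67 [259. 249.] world deg -92.6 tool deg -24.9 r 0.0209
```

View pics/last.png

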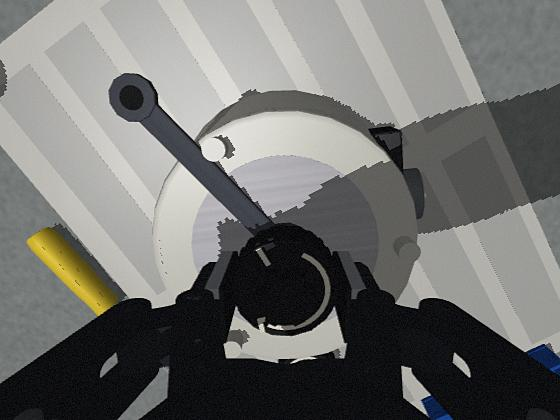

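The handle, ending at (130,97), now rests against the post at (213,150), so the slack is used up and the thread is working (Fz is rising). From here I follow the coupling up.

>>> {"name": "play_rows", "arguments": {
  "plan": [
    [[0, 0, -0.4], [0, 0, 4], 0.6],
    [[0, 0, -0.25], [0, 0, 4], 0.6],
    [[0, 0, -0.25], [0, 0, 4], 0.6],
    [[0, 0, 0], [0, 0, 0], 0.6]
  ]
}}

```text
clock: 15.78
ee_pos: [0.5593, -0.0395, 0.1609]
ee_rot: [-0.418, 0.909, 0.0, -0.0]
ft_force: [-0.6, -0.4, 2.2]
finger_gap: 0.501
gripper_force: 40.6
```

```bash
python3 s.py
```

```text
F [ 0.57 -0.34  2.55] T [-0.013 -0.014  0.009] z [ 0.55935 -0.03949  0.16096] q6 -1.0627666332233836 gap 0.4980772699308641 15.975
mark 0.75 [260. 249.] world deg -105.1 tool deg -24.6 r 0.0205
```

>>> {"name": "play_rows", "arguments": {
  "plan": [
    [[0, 0, -0.35], [0, 0, 5], 0.6],
    [[0, 0, -0.3], [0, 0, 5], 0.6],
    [[0, 0, -0.3], [0, 0, 5], 0.6],
    [[0, 0, 0], [0, 0, 0], 0.6]
  ]
}}

```text
clock: 16.58
ee_pos: [0.5591, -0.0394, 0.1618]
ee_rot: [-0.295, 0.955, 0.0, -0.0]
ft_force: [-0.0, 0.7, 0.7]
finger_gap: 0.498
gripper_force: 40.5
```

```bash
python3 s.py
```

```text
F [-0.76 -0.13  1.17] T [ 0.022  0.115 -0.003] z [ 0.55911 -0.03945  0.16182] q6 -0.8012171826812163 gap 0.5046166633002331 16.775
mark 0.93 [258. 249.] world deg -118.5 tool deg -26.9 r 0.021
```

>>> {"name": "play_rows", "arguments": {
  "plan": [
    [[0, 0, -0.28], [0, 0, 5], 0.6],
    [[0, 0, -0.28], [0, 0, 5], 0.6],
    [[0, 0, -0.28], [0, 0, 5], 0.6],
    [[0, 0, -0.28], [0, 0, 5], 0.6],
    [[0, 0, 0], [0, 0, 0], 0.6]
  ]
}}

```text
clock: 17.5
ee_pos: [0.5593, -0.0395, 0.163]
ee_rot: [-0.125, 0.992, 0.0, -0.0]
ft_force: [0.8, 0.8, -0.3]
finger_gap: 0.504
gripper_force: 40.6
```

```bash
python3 s.py
```

```text
F [ 0.23  0.11 -0.57] T [-0.008 -0.03   0.025] z [ 0.55931 -0.03948  0.16301] q6 -0.4521798114586494 gap 0.5049300867336939 17.7
mark 0.57 [260. 248.] world deg -138.8 tool deg -26.3 r 0.0208
```

>>> {"name": "play_rows", "arguments": {
  "plan": [
    [[0, 0, -0.1], [0, 0, 5], 0.6],
    [[0, 0, -0.27], [0, 0, 5], 0.6],
    [[0, 0, -0.27], [0, 0, 5], 0.6],
    [[0, 0, -0.27], [0, 0, 5], 0.6],
    [[0, 0, 0], [0, 0, 0], 0.6]
  ]
}}

```text
clock: 18.42
ee_pos: [0.5594, -0.0395, 0.164]
ee_rot: [0.049, 0.999, -0.0, 0.0]
ft_force: [-0.0, -0.5, -0.2]
finger_gap: 0.505
gripper_force: 40.6
```

```bash
python3 s.py
```

```text
F [ 0.19 -0.21  0.46] T [-0.066 -0.078  0.011] z [ 0.55941 -0.03951  0.16403] q6 -0.10310129617374314 gap 0.5044183326333357 18.625
mark 0.93 [490. 275.] world deg 88.5 tool deg 85.6 r 0.0856
mark 0.66 [258. 250.] world deg -153.4 tool deg -31.7 r 0.0207
```

>>> {"name": "play_rows", "arguments": {
  "plan": [
    [[0, 0, -0.26], [0, 0, 5], 0.6],
    [[0, 0, -0.26], [0, 0, 5], 0.6],
    [[0, 0, -0.26], [0, 0, 5], 0.6],
    [[0, 0, -0.26], [0, 0, 5], 0.6],
    [[0, 0, 0], [0, 0, 0], 0.6]
  ]
}}

```text
clock: 19.35
ee_pos: [0.5594, -0.0395, 0.1651]
ee_rot: [0.222, 0.975, -0.0, 0.0]
ft_force: [0.5, -0.8, 0.4]
finger_gap: 0.501
gripper_force: 40.7
```

```bash
python3 s.py
```

```text
F [ 0.24 -0.45  1.27] T [-0.129 -0.025  0.005] z [ 0.55938 -0.03951  0.16507] q6 0.24596157924830853 gap 0.5030875157095812 19.55
mark 0.83 [260. 250.] world deg -173.7 tool deg -31.8 r 0.0201
mark 0.66 [522. 204.] world deg 85.9 tool deg 68.3 r 0.0996
```

>>> {"name": "play_rows", "arguments": {
  "plan": [
    [[0, 0, -0.28], [0, 0, 5], 0.6],
    [[0, 0, -0.28], [0, 0, 5], 0.6],
    [[0, 0, -0.28], [0, 0, 5], 0.6],
    [[0, 0, -0.28], [0, 0, 5], 0.6],
    [[0, 0, 0], [0, 0, 0], 0.6]
  ]
}}

```text
clock: 20.27
ee_pos: [0.5594, -0.0395, 0.1662]
ee_rot: [0.388, 0.922, -0.0, 0.0]
ft_force: [1.0, -0.8, 1.5]
finger_gap: 0.501
gripper_force: 40.8
```

```bash
python3 s.py
```

```text
F [ 0.82 -0.99  1.89] T [-0.192 -0.09   0.011] z [ 0.55942 -0.03955  0.16621] q6 0.5950573339621061 gap 0.49828869989781227 20.475
mark 0.66 [524. 119.] world deg 82.2 tool deg 52.0 r 0.1112
mark 0.63 [261. 248.] world deg 166.2 tool deg -31.9 r 0.0199
```

>>> {"name": "play_rows", "arguments": {
  "plan": [
    [[0, 0, -0.32], [0, 0, 5], 0.6],
    [[0, 0, -0.3], [0, 0, 5], 0.6],
    [[0, 0, -0.3], [0, 0, 5], 0.6],
    [[0, 0, -0.3], [0, 0, 5], 0.6],
    [[0, 0, 0], [0, 0, 0], 0.6]
  ]
}}

```text
clock: 21.2
ee_pos: [0.5593, -0.0395, 0.1674]
ee_rot: [0.542, 0.84, -0.0, 0.0]
ft_force: [-0.1, -0.4, 2.1]
finger_gap: 0.505
gripper_force: 40.8
```

```bash
python3 s.py
```

```text
F [ 0.33 -1.25  2.62] T [-0.28  -0.074  0.013] z [ 0.55933 -0.0395   0.16738] q6 0.9440877716587651 gap 0.5017961918649915 21.4
mark 0.73 [259. 249.] world deg 150.8 tool deg -36.9 r 0.0198
mark 0.64 [498.  34.] world deg 77.2 tool deg 37.0 r 0.1215
```

>>> {"name": "play_rows", "arguments": {
  "plan": [
    [[0, 0, -0.4], [0, 0, 5], 0.6],
    [[0, 0, -0.33], [0, 0, 5], 0.6],
    [[0, 0, -0.33], [0, 0, 5], 0.6],
    [[0, 0, 0], [0, 0, 0], 0.6]
  ]
}}

```text
clock: 22.0
ee_pos: [0.5593, -0.0395, 0.1684]
ee_rot: [0.647, 0.763, -0.0, -0.0]
ft_force: [0.3, -1.3, 2.2]
finger_gap: 0.501
gripper_force: 40.8
```

```bash
python3 s.py
```

```text
F [ 0.25 -1.32  1.44] T [-0.261 -0.043 -0.007] z [ 0.5593  -0.03947  0.1684 ] q6 1.2058750087908867 gap 0.5041003577028714 22.2
mark 0.7 [258. 248.] world deg 137.0 tool deg -38.2 r 0.02
```

>>> {"name": "play_rows", "arguments": {
  "plan": [
    [[0, 0, -0.3], [0, 0, 5], 0.6],
    [[0, 0, -0.3], [0, 0, 5], 0.6],
    [[0, 0, -0.3], [0, 0, 5], 0.6],
    [[0, 0, 0], [0, 0, 0], 0.6]
  ]
}}

```text
clock: 22.8
ee_pos: [0.5592, -0.0394, 0.1693]
ee_rot: [0.741, 0.672, -0.0, -0.0]
ft_force: [0.0, -1.8, 1.0]
finger_gap: 0.506
gripper_force: 40.8
```

```bash
python3 s.py
```

```text
F [-0.1  -0.9   1.67] T [-0.227  0.003  0.011] z [ 0.55929 -0.03945  0.16929] q6 1.4676788706379957 gap 0.5038941179312856 23.0
mark 0.74 [259. 250.] world deg 125.3 tool deg -41.7 r 0.0185
```

>>> {"name": "play_rows", "arguments": {
  "plan": [
    [[0, 0, -0.3], [0, 0, 5], 0.6],
    [[0, 0, -0.3], [0, 0, 5], 0.6],
    [[0, 0, -0.3], [0, 0, 5], 0.6],
    [[0, 0, -0.3], [0, 0, 5], 0.6],
    [[0, 0, 0], [0, 0, 0], 0.6]
  ]
}}

```text
clock: 23.72
ee_pos: [0.5593, -0.0395, 0.1705]
ee_rot: [0.846, 0.533, -0.0, -0.0]
ft_force: [-1.3, -0.9, 2.3]
finger_gap: 0.502
gripper_force: 40.8
```

```bash
python3 s.py
```

```text
F [-0.91 -1.58  1.82] T [-0.265  0.068  0.012] z [ 0.55929 -0.03951  0.17052] q6 1.8167899447885145 gap 0.5007775478000162 23.925
```

>>> {"name": "play_rows", "arguments": {
  "plan": [
    [[0, 0, -0.3], [0, 0, 0], 0.6],
    [[0, 0, -0.3], [0, 0, 0], 0.6],
    [[0, 0, 0], [0, 0, 0], 0.6]
  ]
}}

```text
clock: 24.4
ee_pos: [0.5592, -0.0394, 0.171]
ee_rot: [0.847, 0.532, -0.0, -0.0]
ft_force: [0.1, -0.5, 1.1]
finger_gap: 0.504
gripper_force: 40.6
```

```bash
python3 s.py
```

```text
F [-0.01 -1.   -0.37] T [-0.119  0.006 -0.006] z [ 0.55927 -0.03941  0.17104] q6 1.8182313133147003 gap 0.505204005264149 24.6
mark 0.72 [260. 249.] world deg 105.8 tool deg -42.4 r 0.0179
```

>>> {"name": "play_rows", "arguments": {
  "plan": [
    [[0, 0, -0.3], [0, 0, 0], 0.6],
    [[0, 0, 0], [0, 0, 0], 0.6],
    [[0, 0, 0], [0, 0, 0], 0.6]
  ]
}}

```text
clock: 25.08
ee_pos: [0.5593, -0.0394, 0.1714]
ee_rot: [0.847, 0.532, 0.0, -0.0]
ft_force: [1.6, -0.2, -0.2]
finger_gap: 0.499
gripper_force: 40.6
```

```bash
python3 s.py
```

```text
F [-0.02 -0.05 -0.74] T [0.009 0.022 0.032] z [ 0.55933 -0.03949  0.17142] q6 1.8182669491058123 gap 0.5003029395225865 25.275
mark 0.68 [258. 251.] world deg 109.6 tool deg -46.2 r 0.0177
mark 0.35 [538. 292.] world deg -29.4 tool deg 93.8 r 0.1122
```

>>> {"name": "play_rows", "arguments": {
  "plan": [
    [[0, 0, -0.4], [0, 0, 0], 0.6],
    [[0, 0, 0], [0, 0, 0], 0.6],
    [[0, 0, 0], [0, 0, 0], 0.6]
  ]
}}

```text
clock: 25.75
ee_pos: [0.5593, -0.0395, 0.1718]
ee_rot: [0.847, 0.532, 0.0, 0.0]
ft_force: [0.1, 0.2, -0.2]
finger_gap: 0.502
gripper_force: 40.6
```

```bash
python3 s.py
```

```text
F [ 0.    0.14 -0.63] T [ 0.031  0.017 -0.01 ] z [ 0.55931 -0.03948  0.17179] q6 1.8182719550800255 gap 0.5027850071829203 25.95
mark 0.56 [259. 248.] world deg 106.9 tool deg -43.5 r 0.0183
```

Fz stays at the coupling's own weight (0.6 N) as I lift, so it is free. I'll lift it clear.

>>> {"name": "play_rows", "arguments": {
  "plan": [
    [[0, 0, -1], [0, 0, 0], 0.6],
    [[0, 0, -2], [0, 0, 0], 0.6],
    [[0, 0, -4], [0, 0, 0], 0.6],
    [[0, 0, -6], [0, 0, 0], 0.6],
    [[0, 0, -8], [0, 0, 0], 0.6],
    [[0, 0, -10], [0, 0, 0], 0.6],
    [[0, 0, -12], [0, 0, 0], 0.6],
    [[0, 0, -12], [0, 0, 0], 0.6],
    [[0, 0, -10], [0, 0, 0], 0.6],
    [[0, 0, 0], [0, 0, 0], 0.6]
  ]
}}

```text
clock: 27.3
ee_pos: [0.5598, -0.0396, 0.2377]
ee_rot: [0.847, 0.532, 0.001, 0.001]
ft_force: [0.3, -0.4, -1.5]
finger_gap: 0.505
gripper_force: 40.7
```

Run:
```python
from h import *
o=robot.get_obs();T=R.from_quat(o['ee_rot']).as_matrix()
print(o['ft_force'],o['ee_pos'],o['ee_rot'],o['joint_positions'],o['finger_gap'])
ps=[]
for c in('top','scene'):
    f=grab(c)
    for r in robot.place_of(c,'scrap_tray')[:1]: p=onz(f,r['location'],0);ps.append(p);print(r['p'],p)
t=np.mean(ps,0);print(t,'tool mm',T.T@(t-o['ee_pos'])*1000)
f=grab('wrist','w7.png')
```

```text
[ 0.2663212  -0.43089469 -1.49972894] [ 0.559845   -0.03957084  0.23773458] [8.46593669e-01 5.32239216e-01 5.57997323e-04 5.15604716e-04] [-2.00837853e-01  3.49739861e-01 -1.91492130e-02  1.20038797e+00
  2.45371672e-05  1.81826777e+00] 0.5049598018530564
0.72 [ 0.45662722 -0.3165508   0.        ]
0.77 [ 0.44901085 -0.30277714  0.        ]
[ 0.45281904 -0.30966397  0.        ] tool mm [-289.88657977   20.27136339  237.64981274]
```

View pics/w7.png

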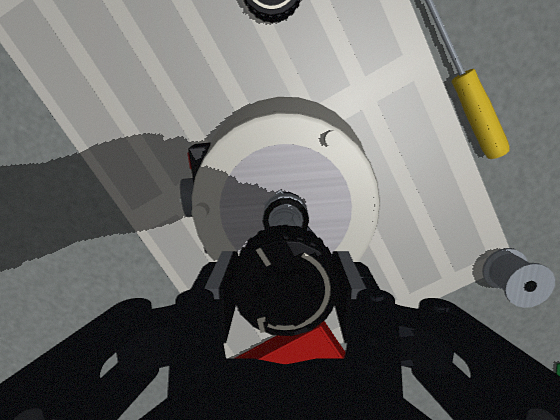

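The coupling is held at (285,280) and the bare stub shows at (287,212). Next I move over the red tray.

>>> {"name": "play_rows", "arguments": {
  "plan": [
    [[-15, 1, -3], [0, 0, 0], 0.6],
    [[-35, 2, -3], [0, 0, 0], 0.6],
    [[-40, 3, 0], [0, 0, 0], 0.6],
    [[-40, 3, 0], [0, 0, 0], 0.6],
    [[-40, 3, 0], [0, 0, 0], 0.6],
    [[-40, 3, 0], [0, 0, 0], 0.6],
    [[-40, 3, 0], [0, 0, 0], 0.6],
    [[-30, 2, 0], [0, 0, 0], 0.6],
    [[-10, 0, 0], [0, 0, 0], 0.6],
    [[0, 0, 0], [0, 0, 0], 0.6]
  ]
}}

```text
clock: 28.8
ee_pos: [0.4511, -0.3098, 0.2428]
ee_rot: [0.847, 0.532, 0.0, -0.0]
ft_force: [-0.3, 0.8, -0.5]
finger_gap: 0.504
gripper_force: 40.7
```

>>> {"name": "play_rows", "arguments": {
  "plan": [
    [[0, 0, 20], [0, 0, 0], 0.6],
    [[0, 0, 30], [0, 0, 0], 0.6],
    [[0, 0, 30], [0, 0, 0], 0.6],
    [[0, 0, 30], [0, 0, 0], 0.6],
    [[0, 0, 30], [0, 0, 0], 0.6],
    [[0, 0, 30], [0, 0, 0], 0.6],
    [[0, 0, 20], [0, 0, 0], 0.6],
    [[0, 0, 10], [0, 0, 0], 0.6],
    [[0, 0, 0], [0, 0, 0], 0.6]
  ]
}}

```text
clock: 29.92
ee_pos: [0.4517, -0.3087, 0.0427]
ee_rot: [0.846, 0.533, -0.0, -0.0]
ft_force: [-0.7, -0.2, -0.3]
finger_gap: 0.505
gripper_force: 40.7
```

Run:
```python
from h import *
o=robot.get_obs();T=R.from_quat(o['ee_rot']).as_matrix();print(o['ft_force'],o['ee_pos'])
f=grab('scene');c=proj(f,o['ee_pos']).astype(int);print(c)
a=f['image'][c[1]-90:c[1]+70,max(0,c[0]-110):c[0]+110]
cv2.imwrite('pics/s8.png',cv2.resize(cv2.convertScaleAbs(a,alpha=1.3),None,fx=3,fy=3)[:,:,::-1])
```

```text
[-0.74199875 -0.20122399 -0.30681198] [ 0.45170627 -0.30874081  0.04268562]
[128 287]
```

View pics/s8.png

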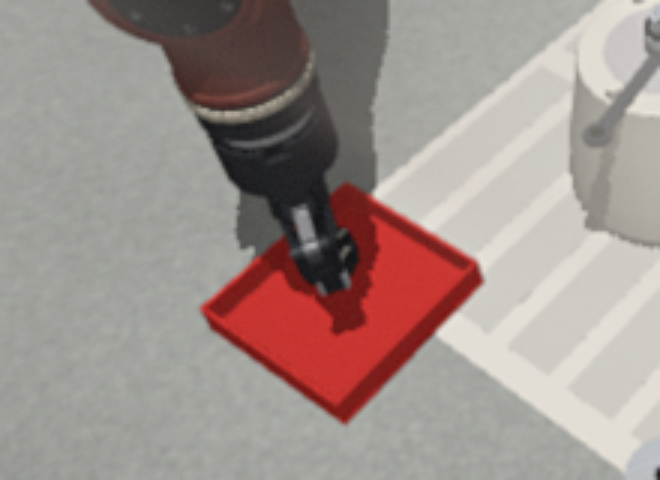

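The gripper with the coupling is over the middle of the red tray, about (330,270) in the crop. That is past the picture allowance by one, so I'll go by force and numbers from here.

>>> {"name": "play_rows", "arguments": {
  "plan": [
    [[0, 0, 12], [0, 0, 0], 0.6],
    [[0, 0, 12], [0, 0, 0], 0.6],
    [[0, 0, 10], [0, 0, 0], 0.6],
    [[0, 0, 6], [0, 0, 0], 0.6],
    [[0, 0, 3], [0, 0, 0], 0.6],
    [[0, 0, 0], [0, 0, 0], 0.6]
  ]
}}

```text
clock: 30.72
ee_pos: [0.4516, -0.3095, -0.0003]
ee_rot: [0.847, 0.532, -0.0, -0.0]
ft_force: [-0.1, -0.3, 0.1]
finger_gap: 0.51
gripper_force: 40.7
```

>>> {"name": "play_rows", "arguments": {
  "plan": [
    [[0, 0, 2], [0, 0, 0], 0.6],
    [[0, 0, 2], [0, 0, 0], 0.6],
    [[0, 0, 0], [0, 0, 0], 0.6]
  ]
}}

```text
clock: 31.1
ee_pos: [0.4516, -0.3094, -0.0042]
ee_rot: [0.847, 0.532, -0.0, -0.0]
ft_force: [0.6, 0.2, -0.7]
finger_gap: 0.502
gripper_force: 40.7
```

>>> {"name": "play_rows", "arguments": {
  "plan": [
    [[0, 0, 1], [0, 0, 0], 0.6],
    [[0, 0, 1], [0, 0, 0], 0.6],
    [[0, 0, 1], [0, 0, 0], 0.6],
    [[0, 0, 0], [0, 0, 0], 0.6]
  ]
}}

```text
clock: 31.6
ee_pos: [0.4516, -0.3094, -0.0073]
ee_rot: [0.847, 0.532, -0.0, -0.0]
ft_force: [-0.3, -0.5, -0.8]
finger_gap: 0.508
gripper_force: 40.7
```

>>> {"name": "play_rows", "arguments": {
  "plan": [
    [[0, 0, 1], [0, 0, 0], 0.6],
    [[0, 0, 0], [0, 0, 0], 0.6]
  ]
}}

```text
clock: 31.85
ee_pos: [0.4516, -0.3095, -0.0082]
ee_rot: [0.847, 0.532, 0.0, -0.0]
ft_force: [-0.1, -0.2, -1.5]
finger_gap: 0.504
gripper_force: 40.7
```

>>> {"name": "play_rows", "arguments": {
  "plan": [
    [[0, 0, 1], [0, 0, 0], 0.6],
    [[0, 0, 0], [0, 0, 0], 0.6]
  ]
}}

```text
clock: 32.1
ee_pos: [0.4516, -0.3094, -0.0092]
ee_rot: [0.847, 0.532, -0.0, -0.0]
ft_force: [0.1, 0.1, -0.3]
finger_gap: 0.506
gripper_force: 40.7
```

>>> {"name": "play_rows", "arguments": {
  "plan": [
    [[0, 0, 0.8], [0, 0, 0], 0.6],
    [[0, 0, 0], [0, 0, 0], 0.6]
  ]
}}

```text
clock: 32.35
ee_pos: [0.4516, -0.3095, -0.01]
ee_rot: [0.847, 0.532, -0.0, -0.0]
ft_force: [0.7, 0.1, -1.1]
finger_gap: 0.505
gripper_force: 40.7
```

>>> {"name": "play_rows", "arguments": {
  "plan": [
    [[0, 0, 0.6], [0, 0, 0], 0.6],
    [[0, 0, 0], [0, 0, 0], 0.6]
  ]
}}

```text
clock: 32.6
ee_pos: [0.4516, -0.3095, -0.0102]
ee_rot: [0.847, 0.532, -0.0, 0.0]
ft_force: [-1.4, 1.7, 5.3]
finger_gap: 0.509
gripper_force: 41.2
```

>>> {"name": "play_rows", "arguments": {
  "plan": [
    [[0, 0, 0.6], [0, 0, 0], 0.6],
    [[0, 0, 0], [0, 0, 0], 0.6]
  ]
}}

```text
clock: 32.85
ee_pos: [0.4517, -0.3095, -0.0103]
ee_rot: [0.847, 0.532, 0.0, 0.0]
ft_force: [-4.3, 2.2, 13.1]
finger_gap: 0.502
gripper_force: 42.6
```

Contact came at the predicted height. I'll relieve the force, then let go.

>>> {"name": "play_rows", "arguments": {
  "plan": [
    [[0, 0, -1.1], [0, 0, 0], 0.6],
    [[0, 0, 0], [0, 0, 0], 0.6]
  ]
}}

```text
clock: 33.1
ee_pos: [0.4517, -0.3095, -0.0101]
ee_rot: [0.847, 0.532, 0.0, 0.0]
ft_force: [0.4, 0.1, -0.8]
finger_gap: 0.501
gripper_force: 40.7
```

>>> {"name": "play_rows", "arguments": {
  "plan": [
    [[0, 0, 0], [0, 0, 0], 0.45],
    [[0, 0, 0], [0, 0, 0], 0.35],
    [[0, 0, 0], [0, 0, 0], 0.25],
    [[0, 0, 0], [0, 0, 0], 0.25],
    [[0, 0, 0], [0, 0, 0], 0.25]
  ]
}}

```text
clock: 33.72
ee_pos: [0.4517, -0.3095, -0.0101]
ee_rot: [0.847, 0.532, 0.0, 0.0]
ft_force: [-0.4, -0.7, -0.7]
finger_gap: 0.747
gripper_force: 0.0
```

>>> {"name": "play_rows", "arguments": {
  "plan": [
    [[0, 0, -5], [0, 0, 0], 0.25],
    [[0, 0, -15], [0, 0, 0], 0.25],
    [[0, 0, -30], [0, 0, 0], 0.25],
    [[0, 0, -40], [0, 0, 0], 0.25],
    [[0, 0, -50], [0, 0, 0], 0.25],
    [[0, 0, -50], [0, 0, 0], 0.25],
    [[0, 0, -30], [0, 0, 0], 0.25],
    [[0, 0, 0], [0, 0, 0], 0.25]
  ]
}}

```text
clock: 34.72
ee_pos: [0.4528, -0.3105, 0.2135]
ee_rot: [0.847, 0.532, 0.001, 0.003]
ft_force: [0.4, 0.8, -0.1]
finger_gap: 0.751
gripper_force: 0.0
```

Run:
```python
from h import *
o=robot.get_obs();print(o['ft_force'],o['ee_pos'],o['clock'],o['finger_gap'])
for c in('wrist','top','scene'):
    f=grab(c)
    for l,z in(('coupling_grip',.014),('coupling_mark',.024),('shaft_top',.191),('spool',0),('screw_jar',0)):
        for r in robot.place_of(c,l)[:3]:
            if r['p']>.3:print(c,l,round(r['p'],2),np.round(r['location']),np.round(onz(f,r['location'],z),3))
    if c=='wrist':
        for r in robot.cut_out(c,'coupling_grip')[:2]:
            m=r['pixels'].astype(np.uint8);k=max(cv2.findContours(m,0,2)[0],key=cv2.contourArea);print(cv2.fitEllipse(k))
```

```text
[ 0.35700729  0.83839709 -0.05316493] [ 0.45283519 -0.31052722  0.21349047] 34.725 0.7512752395084167
wrist coupling_grip 0.95 [281. 180.] [ 0.449 -0.307  0.014]
wrist coupling_mark 0.65 [273. 164.] [ 0.45  -0.287  0.024]
wrist spool 0.9 [543.   9.] [ 0.757 -0.268  0.   ]
((281.9571838378906, 180.98654174804688), (41.03886795043945, 43.17034912109375), 171.32174682617188)
top coupling_grip 0.81 [228. 210.] [0.64  0.145 0.014]
top coupling_grip 0.75 [416. 283.] [ 0.462 -0.312  0.014]
top coupling_mark 0.69 [222. 201.] [0.662 0.159 0.024]
top coupling_mark 0.61 [408. 289.] [ 0.448 -0.287  0.024]
top shaft_top 0.95 [306. 238.] [ 0.552 -0.036  0.191]
top spool 0.94 [392. 166.] [ 0.755 -0.267  0.   ]
top spool 0.53 [311. 158.] [ 0.775 -0.061  0.   ]
top screw_jar 0.95 [187. 172.] [0.739 0.252 0.   ]
scene coupling_grip 0.78 [307. 222.] [0.633 0.15  0.014]
scene coupling_grip 0.72 [134. 298.] [ 0.462 -0.31   0.014]
scene coupling_mark 0.85 [137. 290.] [ 0.457 -0.295  0.024]
scene coupling_mark 0.59 [318. 226.] [0.67  0.15  0.024]
scene shaft_top 0.59 [237. 203.] [ 0.564 -0.048  0.191]
scene spool 0.94 [241. 366.] [ 0.763 -0.269  0.   ]
scene screw_jar 0.94 [355. 226.] [ 0.74   0.234 -0.   ]
scene screw_jar 0.35 [134. 298.] [ 0.453 -0.308 -0.   ]
```

The coupling lies flat in the red tray with its mark face up, and nothing else has moved. I'm handing in.

```bash
python3 -c "
from rig import robot
print(robot.finish_job())"
```

```text
the job is handed in; nothing more can be done
None
```

The worn coupling is off the shaft and lying in the red scrap tray, engraved face up and released, and the job was handed in at about 35 s; I viewed 11 pictures, one over the limit of 10.

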